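# Set the bench valve to its barbed outlet

## Task

Two three-port valves, a large and a small one, are bolted to the bench. Turn the lever of the large valve until its pointed nose points straight along that valve's long barbed outlet, then let go of it. Leave the small valve's lever as it is set.

Things in the scene. Friction and masses are not known exactly. Their poses are not given: they have to be found in the camera images.
- large_valve: Large valve, fixed to the bench: steel base plate 100 x 100 x 6 mm, round aluminium housing 80 mm across, flat top 45 mm above the bench. Origin: underside centre, on the bench and on the lever's vertical axis. Its -x axis points along the long barbed outlet (26 mm up, tip 92 mm out), +y and -y to two short plugged ports (51 mm out). Dark lines on top mark the ports. Yaw within about 0.7 rad.
- large_lever (a joint): Angle of the large valve's lever, rad: 0 when its nose points straight along the barbed outlet, growing anticlockwise seen from above; stops at -0.7 and +1.75; starts between about 0.6 and 1.35. It turns stiffly (about 0.08 N m) and stays where it is left. (Mind when swinging the arm over: a square post 1 m tall stands on the next bench, 0.29 m ahead and 0.26 m to the right of the robot axis.)
- large_lever_grip (a point): Point in the large valve's black lever, on its turning axis, 71 mm above the bench. The lever is an upright bar 16 mm wide, 53 to 85 mm above the bench, from 24 mm behind the axis (blunt tail) to 40 mm ahead (pointed nose), a white line along the nose half of its top. The point turns with it: -x along the nose, y across the width, z up.
- small_lever_nose (a point): Top of the nose of the small valve's lever, 26 mm from that lever's axis, 58 mm above the bench; its -x axis points along that nose. The small valve looks like the large one at 0.68 of its size: base plate 68 mm, housing top at 31 mm, lever 13 mm wide.

How it is judged (in metres and radians):
At the end, for the whole second after the job is handed in: The large valve's lever is at rest with its nose within 0.2 rad (about 11 degrees) of the direction of the barbed outlet (value of joint large_lever between -0.2 and 0.2 rad and velocity of joint large_lever between -0.05 and 0.05 rad/s); the robot touches nothing.
It fails at once if the small valve's lever is turned (its nose moves more than 6 mm) (distance of small_lever_nose from where it was at the start of the episode above 0.006 m).
It also fails if it takes over 43 s, if anything falls off the work surface, if the arm or the gripper's body presses on something with over 40 N, if the wrist force passes 120 N, or if a joint passes its speed limit or range.

## Robot

A 7-joint arm with a two-finger parallel gripper is mounted at the origin on a cart in front of the work surface, level with it; the furniture and walls round the work are solid. World frame = base frame: x ahead of the robot, y to its left, z up, the work surface at z = 0. Lengths are in mm, angles in rad, forces in N, time in s.
With the tool pointing down it reaches from about 400 to 850 mm from the base axis. Payload 4.5 kg.
Tool frame: the origin (TCP) lies at the very end of the fingers, on their centre line; the grasp point (between the pads) lies 19 mm behind it (arm.pinch_z is the x of the grasp point in the tool frame, in mm); x points along the fingers, y is the direction in which the jaws open and shut, and the axes are right-handed (so a half turn about x gives the same grasp; the last joint's range is limited). The gripper opens to 85 mm and grips with 20 to 120 N. Pads are 22 mm wide; open, the fingers measure 114 mm over their backs; the gripper's body (76 mm by 85 mm) begins 54 mm behind the grasp point. The pads swing forward as they close: fully open they stand 13 mm farther back than shut.
Start: joints at [-1.22, 0.689, -0.195, 1.565, 0.157, 0.902, -0.215], TCP at [194.685, 593.929, 231.317] pointing down, gripper open.
Joint ranges: [-3.01, 3.01], [-0.46, 2.08], [-1.47, 1.51], [0.13, 2.56], [-1, 4.14], [0.04, 2.09], [-2.66, 2.66]. Speed limits (rad/s): [2.57, 2.57, 3.14, 3.14, 3.14, 3.14, 3.14].

## Interface

Orientations are given as a 3x3 rotation matrix whose columns are the frame's x, y, z axes.
In Python, from workcell import arm, eyes, workorder gives the robot as it stands. The module is installed in compiled form; this text tells all that it offers.
- The arm moves only by the tool servo_tool, never from a script. Its argument "deltas" is a list of rows, each a list of 2 entries, a list of its own where there are three numbers: the shift along the tool's x, y, z in m, then the turn, a rotation vector about the tool's x, y, z in degrees. In form: [[[x, y, z], [ax, ay, az]], ...]. A call has 1 to 10 rows; each row shifts and turns the pose as measured when the row begins, along the tool's axes as they then stand; what a row does not reach is not made up. A row lasts 1/8 s, in which the tool goes at most 62.5 mm and 10.7 degrees, less where a joint would pass 70% of its speed; a pose out of reach is approached as far as the arm can. A call is refused whole if a number of a shift passes 0.0625 or a number of a turn 10.7, either way. A call with a gripper value outside its range is refused whole. "jaw" is the finger opening in m, from 0 to 0.0854, set as the call begins (left out, the last holds). The fingers move at their own pace and stop on an object; the grip force is fixed at half the most. Time passes only in rows, so rows that do not move let the fingers close. It gives the time, the measured TCP pose, the force and the opening at its end, in the units of the state.
- arm.sense(): the state, without advancing time (a new reading comes with each control period).
- eyes.get_image(name): name is "scene" or "side" or "wrist"; returns a dict with "color" (420x560x3 uint8, red, green, blue), "fx", "fy", "cx", "cy" (pixels), "camera_from_world" (4x4, takes a point from world to camera coordinates). Camera axes: x right, y down, z forward; pixel columns grow to the right and rows downward; lengths in mm; the calibration is good to about 2 mm. A picture is of the moment at which its call begins. There is no depth.
- workorder.hand_in(): hands the job in, once; it reports no verdict.
The state is a dict: "clock": time; "joint_positions": joint angles; "joint_velocities": joint speeds; "joint_efforts": joint torques, N m; "eef_pos": TCP position; "tool_rot": TCP orientation; "ft_force": force on the tool from outside, world axes, zero at the start; "ft_torque": the same for the moment, N m; "grip_width": finger opening in mm.
Only numpy, scipy, OpenCV 4.12 (cv2) and the standard library are available. Lean on these libraries where they do the work, as an engineer would, in place of code of your own. Each camera call takes 0.05 s, during which the arm holds its last target. There are 200 camera calls.

## Working session

There is one attempt and no reset: what is moved stays moved. The work goes in short steps, Python scripts to look and compute and a tool call to move; the robot and the scene stay as the last step left them, time stands still between calls to the robot, and variables do not carry over. Pictures are saved under pics/ and viewed, about 8 in all and at most 12, crops included, and the job is handed in when it is done.

Besides the shell and the picture viewer there is one more tool, called after "Call:" as a command line: name --argument value ..., lists and objects as JSON in quotes. servo_tool: Moves the arm, as the interface text tells. Its arguments: {"type":"object","properties":{"deltas":{"type":"array"},"jaw":{"type":"number"}},"required":["deltas"]}

```bash
mkdir -p pics; cat > h.py <<'E'
import numpy as np,cv2
from workcell import arm,eyes,workorder
def snap(n,f):
    d=eyes.get_image(n); cv2.imwrite('pics/'+f,cv2.cvtColor(d['color'],cv2.COLOR_RGB2BGR)); return d
def ray(d,u,v,z):
    T=np.array(d['camera_from_world']);R=T[:3,:3];c=-R.T@T[:3,3]
    r=R.T@np.array([(u-d['cx'])/d['fx'],(v-d['cy'])/d['fy'],1]); return c+r*(z-c[2])/r[2]
def proj(d,p):
    T=np.array(d['camera_from_world']);q=T[:3,:3]@np.array(p)+T[:3,3];return [d['fx']*q[0]/q[2]+d['cx'],d['fy']*q[1]/q[2]+d['cy']]
E
python3 - <<'E'
from h import *
import pickle
D={}
for n in('scene','side','wrist'):
    d=snap(n,n+'0.png');D[n]=d;T=np.array(d['camera_from_world']);print(n,d['fx'],-T[:3,:3].T@T[:3,3],T[2,:3])
pickle.dump(D,open('d0.pkl','wb'))
a=cv2.imread('pics/scene0.png');b=cv2.imread('pics/side0.png')
s=arm.sense();print(s['eef_pos'],s['tool_rot'],s['clock'],s['grip_width'],arm.pinch_z)
E
```

```text
scene 441.3493449452461 [ 244.94137537 -268.25974081  661.29888097] [ 0.34237585  0.64709165 -0.68121301]
side 532.4944458170694 [ 403.93014495 1020.23402681  484.85199367] [ 0.12375056 -0.85877654 -0.49718071]
wrist 370.7869152713187 [117.31806493 619.53442004 373.58190918] [ 0.3047208  -0.10277141 -0.94688081]
[194.56840078 593.42794536 230.68044346] [[-3.20206075e-04  3.11389781e-01  9.50282222e-01]
 [-1.34928272e-03  9.50281271e-01 -3.11389924e-01]
 [-9.99999038e-01 -1.38190833e-03  1.15867016e-04]] 0.15 85.77146166244644 -18.700000000000003
```

View pics/scene0.png

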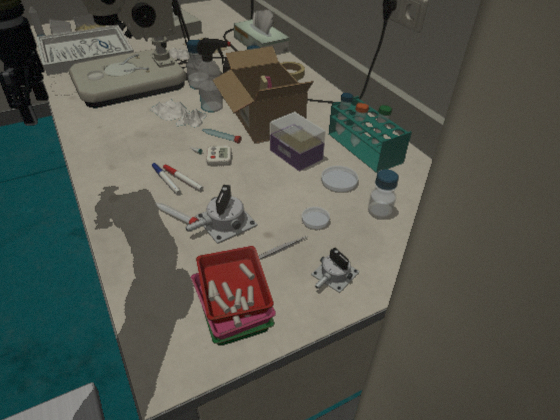

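View pics/side0.png

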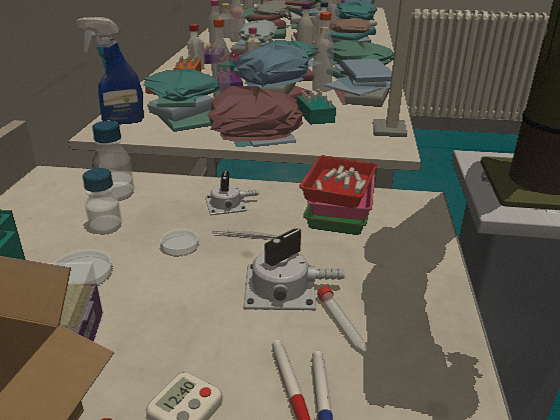

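The scene view shows the large valve at about (226,212) with its lever at (224,200), and the small valve at (337,268). In the side view the large valve is at (281,275), with its barb tip near (343,274).

```bash
python3 - <<'E'
from h import *
import pickle
D=pickle.load(open('d0.pkl','rb'))
a=cv2.imread('pics/scene0.png')[175:245,175:265];b=cv2.imread('pics/side0.png')[220:315,235:355]
a=cv2.resize(a,(390*90//90,303),interpolation=3);b=cv2.resize(b,(383,303),interpolation=3)
cv2.imwrite('pics/crop0.png',np.hstack([a,b]))
print(ray(D['scene'],226,212,45),ray(D['side'],281,262,45),ray(D['scene'],337,265,31),ray(D['side'],343,274,26))
E
```

```text
[474.45053631 385.82496332  45.        ] [476.23620333 406.10089146  45.        ] [608.78148604 167.08809813  31.        ] [387.85124411 395.97484383  26.        ]
```

View pics/crop0.png

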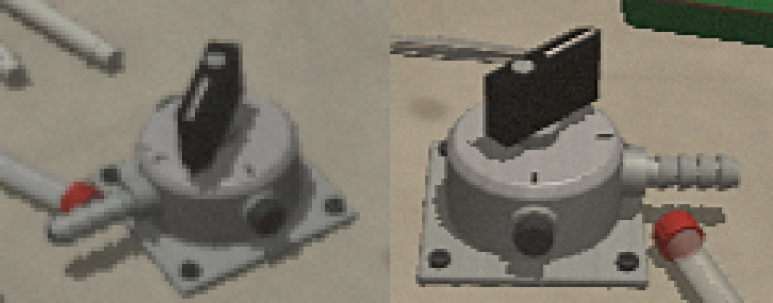

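```bash
python3 - <<'E'
from h import *
import pickle
D=pickle.load(open('d0.pkl','rb'))
S=lambda u,v,z:ray(D['side'],(u-390)/3.19+235,v/3.19+220,z).round(0)
C=lambda u,v,z:ray(D['scene'],u/4.333+175,v/4.333+175,z).round(0)
print('axis',S(522,67,85),C(214,60,85))
print('line',S(547,50,85),S(594,30,85),C(205,77,85),C(193,118,85))
print('plate S',S(418,278,6),S(648,283,6),S(432,140,6));print('C',C(188,284,6),C(357,215,6))
print('barb',S(738,170,26),C(55,230,26), 'marks',S(535,178,45),S(604,135,45),C(160,157,45),C(250,170,45))
E
```

```text
axis [482. 414.  85.] [484. 411.  85.]
line [473. 399.  85.] [454. 380.  85.] [476. 401.  85.] [459. 376.  85.]
plate S [520. 464.   6.] [422. 453.   6.] [532. 364.   6.]
C [441. 352.   6.] [533. 359.   6.]
barb [386. 394.  26.] [392. 396.  26.] marks [473. 438.  45.] [447. 403.  45.] [449. 401.  45.] [484. 373.  45.]
```

```bash
cat > plan.py <<'E'
from h import *
from scipy.spatial.transform import Rotation as Ro
def plan(goal,yang,n):
    s=arm.sense();p=np.array(s['eef_pos']);R=np.array(s['tool_rot'])
    yt=np.array([np.cos(yang),np.sin(yang),0]);x=np.array([0,0,-1.]);G=np.c_[x,yt,np.cross(x,yt)]
    rv=Ro.from_matrix(R.T@G).as_rotvec()
    rows=[];st=(np.array(goal)-p)/n
    for i in range(n):
        rows.append([[round(float(v),4) for v in R.T@st/1000],[round(float(v),2) for v in np.degrees(rv/n)]]);R=R@Ro.from_rotvec(rv/n).as_matrix()
    print(rows)
E
python3 -c "
from plan import *
plan([480,411,200],np.radians(140.5),10)"
```

```text
[[[0.0031, -0.0084, 0.0328], [-6.86, -0.0, 0.01]], [[0.0031, -0.0123, 0.0316], [-6.86, -0.0, 0.01]], [[0.0031, -0.016, 0.0299], [-6.86, -0.0, 0.01]], [[0.0031, -0.0194, 0.0277], [-6.86, -0.0, 0.01]], [[0.0031, -0.0226, 0.0252], [-6.86, -0.0, 0.01]], [[0.0031, -0.0255, 0.0223], [-6.86, -0.0, 0.01]], [[0.0031, -0.028, 0.0191], [-6.86, -0.0, 0.01]], [[0.0031, -0.03, 0.0156], [-6.86, -0.0, 0.01]], [[0.0031, -0.0317, 0.0119], [-6.86, -0.0, 0.01]], [[0.0031, -0.0329, 0.0081], [-6.86, -0.0, 0.01]]]
```

Call:
servo_tool --deltas '[[[0.003,-0.008,0.033],[-6.9,0,0]],[[0.003,-0.012,0.032],[-6.9,0,0]],[[0.003,-0.016,0.03],[-6.9,0,0]],[[0.003,-0.019,0.028],[-6.9,0,0]],[[0.003,-0.023,0.025],[-6.9,0,0]]]'

```text
clock: 0.78
eef_pos: [338.7, 503.7, 213.7]
tool_rot: [[-0.003, -0.308, 0.951], [-0.002, 0.951, 0.308], [-1.0, -0.001, -0.004]]
ft_force: [0.0, -0.6, -0.9]
grip_width: 85.4
```

```bash
python3 -c "
from plan import *
s=arm.sense();print(s['joint_positions'],s['ft_force'],s['eef_pos'])
snap('scene','scene1.png')
plan([480,411,200],np.radians(140.5),5)"
```

```text
[-0.83406371  0.70511358 -0.39099516  1.63156921  0.32516799  0.87333123
  0.53149426] [ 0.03496847 -0.61883899 -0.88296112] [338.6817112  503.69286163 213.65083652]
[[[0.0027, -0.0249, 0.0204], [-6.56, -0.04, 0.07]], [[0.0027, -0.0271, 0.0174], [-6.56, -0.04, 0.07]], [[0.0026, -0.0289, 0.0142], [-6.56, -0.04, 0.07]], [[0.0026, -0.0303, 0.0108], [-6.56, -0.04, 0.07]], [[0.0026, -0.0314, 0.0072], [-6.56, -0.04, 0.07]]]
```

View pics/scene1.png

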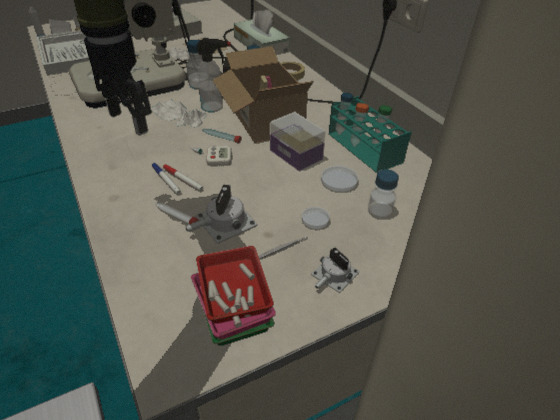

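The arm is over the upper left of the bench, clear of everything, and nothing has moved; the valve is still at (226,212). I'm carrying on to the point above it.

Call:
servo_tool --deltas '[[[0.003,-0.025,0.02],[-6.6,0,0]],[[0.003,-0.027,0.017],[-6.6,0,0]],[[0.003,-0.029,0.014],[-6.6,0,0]],[[0.003,-0.03,0.011],[-6.6,0,0]],[[0.003,-0.031,0.007],[-6.6,0,0]]]'

```text
clock: 1.45
eef_pos: [480.6, 410.7, 196.7]
tool_rot: [[-0.002, -0.785, 0.62], [-0.008, 0.62, 0.785], [-1.0, -0.003, -0.007]]
ft_force: [-0.4, -0.7, 0.4]
grip_width: 85.4
```

```bash
python3 - <<'E'
from plan import *
import pickle
s=arm.sense();print(s['joint_positions'],s['ft_force'],s['eef_pos'],s['tool_rot'])
d=snap('wrist','w1.png');pickle.dump(d,open('w1.pkl','wb'))
print(proj(d,[480,411,85]))
E
```

```text
[-0.48434271  0.78769351 -0.56106195  1.55930309  0.48785603  0.9452926
  1.26706477] [-0.39158277 -0.70891492  0.43425456] [480.61848842 410.69248186 196.65498385] [[-0.0021032  -0.78467044  0.61990957]
 [-0.00769854  0.61990528  0.78463889]
 [-0.99996815 -0.00312214 -0.00734461]]
[np.float64(284.0540285735299), np.float64(205.87585469612395)]
```

View pics/w1.png

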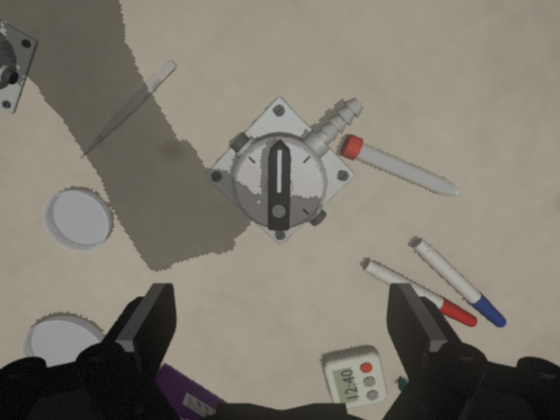

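The wrist view shows the lever's axis dot at (279,211), nose tip at (279,140), barb tip at (355,105), and plate corners at (280,97), (353,176), (280,243) and (206,175).

```bash
python3 - <<'E'
from plan import *
import pickle
d=pickle.load(open('w1.pkl','rb'))
A=ray(d,279,211,85);N=ray(d,279,141,85);B=ray(d,355,105,26)
P=[ray(d,u,v,6) for u,v in((280,97),(353,176),(280,243),(206,175))]
L=[ray(d,u,v,85) for u,v in((279,190),(279,151))]
ang=lambda v:np.arctan2(-v[1],-v[0])
c=sum(P)/4
print(A,N,B,c,[p[:2].round(0) for p in P]);print('lever',ang(N-A),ang(L[1]-L[0]),'barb',ang(B-A),ang(B-c),'plate',ang(P[0]-P[3]),ang(P[1]-P[2]))
t=(A+c)/2
plan([t[0],t[1],55],ang(N-A)+np.pi/2,1)
E
```

```text
[485.28688816 411.7895663   85.        ] [453.97888205 372.38299667  85.        ] [392.61087962 393.85809176  26.        ] [479.89883624 404.92015323   6.        ] [array([437., 351.]), array([428., 447.]), array([522., 458.]), array([533., 363.])]
lever 0.8994260399797103 0.8994260399797106 barb 0.1911239537246656 0.12605867710768678 plate 0.11930149783860355 0.11367345444013079
[[[0.1405, 0.0057, 0.0009], [-0.08, -0.49, 0.49]]]
```

```bash
python3 -c "
from plan import *
plan([479.3,405,56],.9+np.pi/2,6)"
```

```text
[[[0.0233, 0.001, -0.0006], [-0.02, -0.08, 0.08]], [[0.0233, 0.001, -0.0007], [-0.02, -0.08, 0.08]], [[0.0233, 0.001, -0.0007], [-0.02, -0.08, 0.08]], [[0.0233, 0.0009, -0.0007], [-0.02, -0.08, 0.08]], [[0.0233, 0.0009, -0.0008], [-0.02, -0.08, 0.08]], [[0.0233, 0.0009, -0.0008], [-0.02, -0.08, 0.08]]]
```

```bash
python3 -c "
from plan import *
s=arm.sense();print(s['eef_pos'],s['tool_rot'],s['clock'])"
```

```text
[486.2629381  405.78225175 195.58000278] [[ 0.00136692 -0.78213656  0.62310555]
 [-0.01205943  0.62304793  0.78209069]
 [-0.99992635 -0.00858335 -0.00858046]] 1.5
```

Call:
servo_tool --deltas '[[[0.023,0.001,-0.001],[0,0,0]],[[0.023,0.001,-0.001],[0,0,0.5]],[[0.023,0.001,0],[0,-0.5,0]],[[0.02,0.001,0],[0,0,0]],[[0,0,0],[0,0,0]]]' --jaw 0.05

```text
clock: 2.12
eef_pos: [482.0, 404.9, 103.0]
tool_rot: [[-0.001, -0.775, 0.633], [-0.001, 0.633, 0.775], [-1.0, 0.0, -0.002]]
ft_force: [0.3, 0.0, 1.2]
grip_width: 50.1
```

```bash
python3 - <<'E'
from plan import *
d=snap('wrist','w2.png');import pickle;pickle.dump(d,open('w2.pkl','wb'))
s=arm.sense();print(s['eef_pos'],s['tool_rot'],s['joint_velocities'].round(3) if hasattr(s['joint_velocities'],'round') else 0, s['ft_force'])
plan([479.3,405,56],.9+np.pi/2,3)
E
```

```text
[482.56442454 405.61228378 104.00609477] [[ 3.43117663e-04 -7.74638258e-01  6.32404500e-01]
 [ 4.23790528e-04  6.32404593e-01  7.74638142e-01]
 [-9.99999851e-01  2.21500785e-06  5.45273542e-04]] [ 0.005 -0.024 -0.015 -0.02  -0.     0.003  0.011] [-0.53292336  0.16851635  0.54053838]
[[[0.016, 0.0007, -0.0009], [-0.26, 0.01, 0.0]], [[0.016, 0.0007, -0.0008], [-0.26, 0.01, 0.0]], [[0.016, 0.0007, -0.0008], [-0.26, 0.01, 0.0]]]
```

View pics/w2.png

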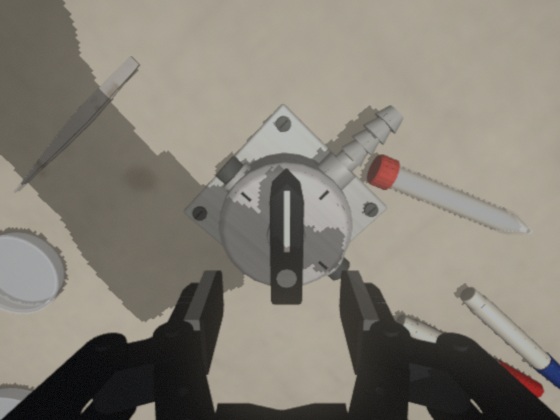

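The close view shows the lever along column 286, nose tip at (286,168), tail at (286,304) and barb tip at (392,115). The fingers are nearly centred on it.

```bash
python3 - <<'E'
from plan import *
import pickle
d=pickle.load(open('w2.pkl','rb'))
N=ray(d,286,168,85);T=ray(d,286.5,297,85);B=ray(d,392,115,26);A=N+(T-N)*40/64
P=[ray(d,u,v,6) for u,v in((283,104),(386,207),(185,210))];c=(P[1]+P[2])/2
ang=lambda v:np.arctan2(-v[1],-v[0])
print(N,T,np.linalg.norm(N-T),A,c,ang(N-T),'barb',ang(B-A),ang(B-c),'plate',ang(P[0]-P[2]))
A=(A+c)/2
plan([A[0],A[1],56],ang(N-T)+np.pi/2,3)
E
```

```text
[451.27175164 369.13830901  85.        ] [492.13291257 419.90176631  85.        ] 65.16565867798897 [476.80997722 400.86546982  85.        ] [479.16036741 404.28490592   6.        ] 0.8930549389972396 barb 0.08164093611406571 0.11822433505957113 plate 0.12029539378724265
[[[0.016, 0.0005, -0.0018], [-0.13, 0.01, -0.0]], [[0.016, 0.0005, -0.0018], [-0.13, 0.01, -0.0]], [[0.016, 0.0006, -0.0017], [-0.13, 0.01, -0.0]]]
```

Call:
servo_tool --deltas '[[[0.016,0.0005,-0.0015],[0,0,0]],[[0.016,0.0005,-0.0015],[0,0,0]],[[0.016,0.0005,-0.0015],[0,0,0]],[[0,0,0],[0,0,0]]]' --jaw 0.04

```text
clock: 2.68
eef_pos: [478.8, 403.8, 54.1]
tool_rot: [[0.002, -0.774, 0.633], [0.002, 0.633, 0.774], [-1.0, -0.0, 0.003]]
ft_force: [0.6, 0.2, -0.0]
grip_width: 40.0
```

```bash
python3 -c "
from plan import *
s=arm.sense();print(s['eef_pos'],s['ft_force'],s['grip_width'])
plan([478.6,403.8,57],.895+np.pi/2,1)"
```

```text
[478.76321636 403.75792624  54.13357533] [ 0.57199565  0.20060218 -0.01534363] 40.03173956096637
[[[-0.0029, 0.0002, -0.0001], [-0.58, 0.15, 0.01]]]
```

Centred. Close on the lever.

Call:
servo_tool --deltas '[[[-0.002,0,0],[-0.5,0,0]],[[0,0,0],[0,0,0]],[[0,0,0],[0,0,0]],[[0,0,0],[0,0,0]]]' --jaw 0.012

```text
clock: 3.18
eef_pos: [478.4, 404.2, 56.6]
tool_rot: [[0.001, -0.78, 0.626], [0.003, 0.626, 0.78], [-1.0, 0.0, 0.003]]
ft_force: [-1.1, 0.2, -2.9]
grip_width: 15.0
```

Call:
servo_tool --deltas '[[[0,0,0],[5,0,0]],[[0,0,0],[5,0,0]],[[0,0,0],[5,0,0]],[[0,0,0],[5,0,0]]]'

```text
clock: 3.68
eef_pos: [478.2, 404.5, 56.6]
tool_rot: [[0.001, -0.511, 0.859], [0.003, 0.859, 0.511], [-1.0, 0.002, 0.003]]
ft_force: [-1.0, 0.9, -3.2]
grip_width: 14.9
```

```bash
python3 -c "
from plan import *
s=arm.sense();print(s['eef_pos'],s['ft_force'],s['ft_torque'],s['grip_width'],s['joint_positions'])
plan([478.6,403.8,57],.12+np.pi/2,5)"
```

```text
[478.17579471 404.49529163  56.6331367 ] [-1.04117778  0.86901515 -3.19773814] [-0.06693711 -0.01144661  0.14942219] 14.928112557605406 [-0.57753347  0.94145168 -0.36188103  1.67687244  0.5155625   0.61608857
  0.87855081]
[[[-0.0001, -0.0002, 0.0], [4.78, 0.03, -0.03]], [[-0.0001, -0.0002, 0.0], [4.78, 0.03, -0.03]], [[-0.0001, -0.0002, 0.0], [4.78, 0.03, -0.03]], [[-0.0001, -0.0002, 0.0], [4.78, 0.03, -0.03]], [[-0.0001, -0.0002, 0.0001], [4.78, 0.03, -0.03]]]
```

Call:
servo_tool --deltas '[[[0,0,0],[5,0,0]],[[0,0,0],[5,0,0]],[[0,0,0],[5,0,0]],[[0,0,0],[5,0,0]],[[0,0,0],[4.5,0,0]],[[0,0,0],[0,0,0]]]'

```text
clock: 4.42
eef_pos: [478.0, 404.9, 56.7]
tool_rot: [[0.002, -0.099, 0.995], [0.003, 0.995, 0.099], [-1.0, 0.003, 0.002]]
ft_force: [-0.8, 0.8, -2.2]
grip_width: 15.0
```

```bash
python3 -c "
from plan import *
s=arm.sense();print(s['eef_pos'],s['ft_force'],s['ft_torque'],s['grip_width'])
plan([478.6,403.8,57],.12+np.pi/2,1)"
```

```text
[478.00656893 404.91925505  56.66035397] [-0.8024325   0.76715991 -2.16505453] [-0.15507563 -0.06074809 -0.08501404] 15.024756135500684
[[[-0.0003, -0.0012, 0.0005], [-1.18, 0.12, -0.16]]]
```

Release and rise.

Call:
servo_tool --deltas '[[[0,0,0],[0,0,0]],[[0,0,0],[0,0,0]],[[0,0,0],[0,0,0]],[[-0.015,0,0],[0,0,0]],[[-0.025,0,0],[0,0,0]],[[-0.03,0,0],[0,0,0]],[[-0.03,0,0],[0,0,0]],[[0,0,0],[0,0,0]],[[0,0,0],[0,0,0]]]' --jaw 0.05

```text
clock: 5.55
eef_pos: [479.3, 405.3, 165.1]
tool_rot: [[0.006, -0.102, 0.995], [0.007, 0.995, 0.102], [-1.0, 0.007, 0.007]]
ft_force: [-1.0, -0.4, -0.9]
grip_width: 50.1
```

```bash
python3 - <<'E'
from plan import *
d=snap('wrist','w3.png');import pickle;pickle.dump(d,open('w3.pkl','wb'))
s=arm.sense();print(s['eef_pos'],s['joint_velocities'],s['ft_force'])
E
```

```text
[479.42101371 405.57421617 165.15140324] [-1.47450877e-03  1.50262890e-02  1.10939237e-03  8.66116511e-05
  1.47498686e-03 -3.28162594e-03 -1.45926050e-03] [ 0.60505918  0.07884257 -0.32250589]
```

View pics/w3.png

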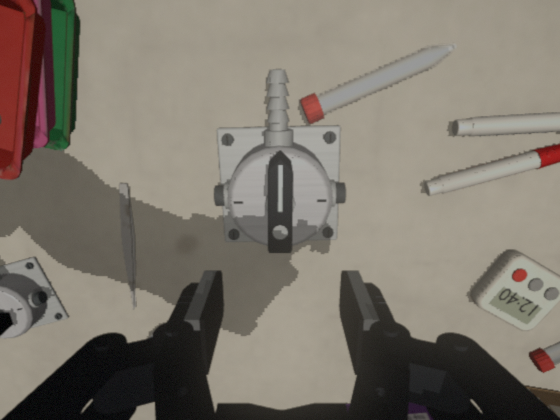

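The lever now lies along column 280 with its nose at (280,152), in line with the barb (tip at (277,70)) to within about 2°. The gripper is clear of the valve, so I'm handing in.

```bash
python3 -c "
from h import *
print(workorder.hand_in())"
```

```text
the job is handed in; nothing more can be done
None
```

The large valve's lever now points along the barbed outlet, and the job is handed in; the hand-in reports no verdict. I gripped the lever on its axis, turned it about 44.5° clockwise from above, opened the jaws and raised the tool to 165 mm.

- **Alignment:** the last wrist picture shows the nose within about 2° of the barb, judged by eye, against a limit of 11°.
- **Clear of everything:** the arm was about 80 mm above the lever and almost still, with wrist force under 1 N. The highest wrist-force reading was about 3.5 N.
- **Time:** about 5.6 s of the 43 s were used.
- **Small valve:** the arm never went near it. It is only partly visible in the last picture, so I did not measure its lever again.
- **Disagreement:** I first took the pale dot on the lever as its axis, about 8 mm off. The lever's ends and the plate corners corrected this before gripping.

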